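# Post the fed tags

### The job

The chicks of the blue and of the green group have been fed. Take the blue tag and the green tag out of the sloped grey bin and post each edge-on through the slot of the posting box of its own colour, so that it drops fully inside; leave the yellow tag in its compartment, and do not disturb the glass jar or the brown dropper bottle.

Things in the scene. Friction and masses are not known exactly. Their poses are not given: they have to be found in the camera images.
- tag_bin: Fixed grey bin, 105 x 220 mm, 77 mm high; three compartments along its y (at -72, 0, 72 mm; 68 wide, 22 deep), one tag in each. Origin on the table under its middle; -x is its front. Compartments tilt 25 degrees to the front: tags stand on a floor about 27 mm up and lean to -x on the front wall, which covers their lower 52 mm (dividers 43, rear lip 28). The upper 48 mm of each tag is free.
- blue_tag: Loose blue flat rigid plastic tag, 100 mm tall (z), 60 mm wide (y), 8 mm thick (x), about 40 g, white disc with a paw print on both faces. Origin: middle of its bottom edge; own z runs up along the tag to its top edge, x is square to its faces. Which compartment it is in changes.
- green_tag: Loose green tag, same form, size and axes as the blue tag.
- yellow_tag: Loose yellow tag, same form, size and axes; it stays where it is.
- blue_tag_mid (a point): Centre of the blue tag (50 mm up its z).
- green_tag_mid (a point): Centre of the green tag.
- yellow_tag_mid (a point): Centre of the yellow tag.
- blue_box: Fixed posting box, white and clear walls, blue lid, lips and front patch; 62 (x) x 104 (y) mm, lid top at 118 mm, flared lips up to 129 mm. Origin on the table under its centre, z up. Slot in the middle of the lid: 72 mm along y, 16 mm along x, the lips about 8 mm wider each side. Hollow (54 x 96 mm, floor at 4 mm, lid underside at 112): a tag let go in the slot drops inside.
- green_box: Fixed posting box, the same with green lid, slot frame and patch. The two boxes may stand in either order.
- blue_box_slot (a point): Centre of the blue box's slot, level with the lid top (118 mm above the table); axes as the box.
- green_box_slot (a point): Centre of the green box's slot, level with the lid top; axes as the box.
- jar: Loose open glass jar, 62 mm across, 60 mm high, a bystander. Origin: centre of its underside.
- dropper: Loose brown dropper bottle, 33 mm across, 102 mm high, a bystander. Origin: centre of its underside.
- brooder_front (a point): Point at the foot of the shut clear door of the fixed white incubator (0.51 m tall) behind the boxes and the bin; z up, -x points straight out of the door. Beside this point the door runs along y from -340 to +285 mm; hinges and latch stand out 40 mm. Keep arm, wrist and gripper clear of it when moving between boxes and bin.

How it is judged (in metres and radians):
At the end, for the whole second after the job is handed in: The blue tag lies wholly inside the blue box and the green tag wholly inside the green box (each tag's centre within the box's inner walls and less than 80 mm above the box's bottom), both at rest; the yellow tag's centre is within 20 mm of where it started (x of blue_tag_mid in the frame of blue_box between -0.027 and 0.027 m and y of blue_tag_mid in the frame of blue_box between -0.048 and 0.048 m and z of blue_tag_mid in the frame of blue_box between 0 and 0.08 m and x of green_tag_mid in the frame of green_box between -0.027 and 0.027 m and y of green_tag_mid in the frame of green_box between -0.048 and 0.048 m and z of green_tag_mid in the frame of green_box between 0 and 0.08 m and linear speed of each of blue_tag, green_tag below 0.02 m/s and distance of yellow_tag_mid from where it was at the start of the episode below 0.02 m); the robot touches nothing.
It fails at once if the yellow tag is taken out of its place (its centre moved by more than 30 mm) (distance of yellow_tag_mid from where it was at the start of the episode above 0.03 m).
It fails at once if the glass jar or the dropper bottle is pushed by more than 30 mm or tipped over (distance of any of jar, dropper from where it was at the start of the episode above 0.03 m or angle between any of jar, dropper's own z axis and vertical above 0.5 rad).
It also fails if it takes over 64 s, if anything falls off the work surface, if the arm or the gripper's body presses on something with over 40 N, if the wrist force passes 120 N, or if a joint passes its speed limit or range.

### The arm

A 6-joint arm with a two-finger parallel gripper is mounted at the origin on a cart in front of the work surface, level with it; the furniture and walls round the work are solid. World frame = base frame: x ahead of the robot, y to its left, z up, the work surface at z = 0. Lengths are in m, angles in degrees, forces in N, time in s.
With the tool pointing down it reaches from about 0.35 to 0.8 m from the base axis. Payload 7.3 kg.
Tool frame: the origin (TCP) lies on the centre line of the jaws, within the pads' length; the fingertips stand 8 mm ahead of it and the grasp point (between the pads) lies 11 mm behind it; z points along the fingers, y is the direction in which the jaws open and shut (so a half turn about z gives the same grasp; the last joint's range is limited). The gripper opens to 85 mm and grips with 20 to 120 N. Pads are 22 mm wide; open, the fingers measure 114 mm over their backs; the gripper's body (76 mm by 85 mm) begins 54 mm behind the grasp point. The pads swing forward as they close: fully open they stand 13 mm farther back than shut.
Start: joints at [55.749, 19.595, 87.324, -0, 73.075, -8.365], TCP at [0.229, 0.472, 0.239] pointing down, gripper open.
Joint ranges: [-145.02, 145.02], [-44.19, 115.74], [2.07, 154.8], [-57.11, 237.11], [16.16, 152.29], [-177.93, 177.93]. Speed limits (degrees/s): [147.25, 147.25, 180, 180, 180, 180].

### API

Orientations are given as [roll, pitch, yaw] about the fixed x, y, z axes, in that order (R = Rz(yaw) Ry(pitch) Rx(roll)).
In Python, from rig import * gives the robot as it stands.
- The arm moves only by the shell command python3 -m pendant 'ROWS' [FORCE]. ROWS is JSON, a list of rows, each a list of 5 numbers: the shift along the world's x, y, z in mm, then the turn about the world's z in degrees, then the finger opening in mm, from 0 to 85.4. In form: [[tx, ty, tz, turn, gripper], ...]. A call has 1 to 10 rows; each row shifts and turns the commanded pose from where the row before left it; what a row does not reach is not made up. A row lasts 1/10 s, in which the tool goes at most 50 mm and 8.59 degrees, less where a joint would pass 70% of its speed; a pose out of reach is approached as far as the arm can. A call with a gripper value outside its range is refused whole. The fingers move at their own pace and stop on an object; FORCE is the grip in N (left out, the last holds). Time passes only in rows, so rows that do not move let the fingers close. It gives the time, the measured TCP pose, the force and the opening at its end, in the units of the state.
- read_state(): the state, without advancing time (a new reading comes with each control period).
- get_image(name): name is "scene" or "top" or "wrist"; returns (picture, depth): 384x512x3 uint8, red, green, blue; 384x512 float32, m along the optical axis (not along the pixel's ray), 0 where there is no reading.
- camera_params(name): a dict with "fx", "fy", "cx", "cy" (pixels), "position" and "rotation" of the camera in the world. Camera axes: x right, y down, z forward; pixel columns grow to the right and rows downward; lengths in m; the calibration is good to about 2 mm. A picture is of the moment at which its call begins: read the wrist's pose just before it. camera_params takes no time and is no camera call; for the wrist camera it gives the pose at the moment of the call.
- sign_off(): hands the job in, once; it reports no verdict.
The state is a dict: "time": time; "joint_positions": joint angles; "joint_velocities": joint speeds; "joint_torque": joint torques, N m; "position": TCP position; "eef_rot": TCP orientation; "wrist_force": force on the tool from outside, world axes, zero at the start; "wrist_torque": the same for the moment, N m; "gripper_width": finger opening in m.
Only numpy, scipy, OpenCV 4.12 (cv2) and the standard library are available. Lean on these libraries where they do the work, as an engineer would, in place of code of your own. Each camera call takes 0.05 s, during which the arm holds its last target.

## Working session

There is one attempt and no reset: what is moved stays moved. The work goes in short steps, Python scripts to look and compute and a shell command to move; the robot and the scene stay as the last step left them, time stands still between calls to the robot, and variables do not carry over. Pictures are saved under pics/ and viewed, and the job is handed in when it is done.

```bash
mkdir -p pics; ls; cat > h.py <<'E'
from rig import *
import numpy as np, cv2
def snap(n,tag):
    s=read_state(); p=camera_params(n); im,d=get_image(n)
    np.savez(f'pics/{tag}.npz',im=im,d=d,fx=p['fx'],fy=p['fy'],cx=p['cx'],cy=p['cy'],pos=p['position'],rot=p['rotation'])
    cv2.imwrite(f'pics/{tag}.png',im[...,::-1]); return im,d,p
def load(tag): return np.load(f'pics/{tag}.npz')
def pt(z,u,v,dd=None):
    d=z['d'][v,u] if dd is None else dd
    c=np.array([(u-z['cx'])/z['fx']*d,(v-z['cy'])/z['fy']*d,d]); return np.array(z['pos'])+np.array(z['rot'])@c
def cloud(z):
    v,u=np.mgrid[:384,:512]; d=z['d']
    c=np.stack([(u-z['cx'])/z['fx']*d,(v-z['cy'])/z['fy']*d,d],-1); return np.array(z['pos'])+c@np.array(z['rot']).T
def proj(z,P):
    c=(np.array(P)-np.array(z['pos']))@np.array(z['rot']); return c[...,0]/c[...,2]*z['fx']+z['cx'],c[...,1]/c[...,2]*z['fy']+z['cy']
E
python3 - <<'E'
from h import *
for n in("scene","top"):
    im,d,p=snap(n,n+"0"); print(n,p)
    cv2.imwrite(f'pics/{n}0b.png',cv2.resize(im[...,::-1],(800,600),interpolation=cv2.INTER_CUBIC))
print(read_state())
E
```

```text
pics
scene {'fx': 399.548764876648, 'fy': 399.548764876648, 'cx': 258.1080601540333, 'cy': 191.6140204883537, 'position': array([0.26172726, 0.52652854, 1.13829684]), 'rotation': array([-150.55862114,    0.53874746, -151.05075344])}
top {'fx': 380.5710067752619, 'fy': 380.5710067752619, 'cx': 259.12010181260837, 'cy': 189.00669276234558, 'position': array([0.42488604, 0.04627521, 1.05871781]), 'rotation': array([-170.9520411 ,   -1.04913982,  -91.05970612])}
{'time': 0.1, 'joint_positions': array([ 5.57498625e+01,  1.96338790e+01,  8.73701618e+01, -3.49938851e-04,
        7.30766042e+01, -8.36440859e+00]), 'joint_velocities': array([-0.10309649, -0.13716748, -0.1214842 , -0.02760668, -0.0848065 ,
        0.04844216]), 'joint_torque': array([ 7.45911348e-04, -4.34447873e+01, -2.46490216e+01, -2.68118529e-04,
        4.67806065e-03, -2.53908740e-05]), 'position': array([0.22898325, 0.47205019, 0.23869218]), 'eef_rot': array([-1.79920164e+02, -1.14002264e-02,  1.54114365e+02]), 'wrist_force': array([ 0.93576575,  0.12146777, -0.03166837]), 'wrist_torque': array([ 0.00157272, -0.0105191 , -0.00049242]), 'gripper_width': 0.08535408136594777}
```

```bash
sed -i "s/^import numpy/from scipy.spatial.transform import Rotation as Ro\nimport numpy/; s/rot=p\['rotation'\]/rot=Ro.from_euler('xyz',p['rotation'],degrees=True).as_matrix()/" h.py
python3 - <<'E'
from h import *
for n in("scene0","top0"):
    z=dict(load(n)); z['rot']=Ro.from_euler('xyz',z['rot'],degrees=True).as_matrix(); np.savez(f'pics/{n}.npz',**z)
    print(n,z['rot'][:,2],pt(z,256,300))
E
```

```text
scene0 [ 0.24508426 -0.42615169 -0.87082056] [0.41622907 0.28164653 0.00135614]
top0 [ 0.15689983 -0.02098743 -0.9873915 ] [ 0.17871668  0.03066178 -0.88415973]
```

View pics/scene0b.png

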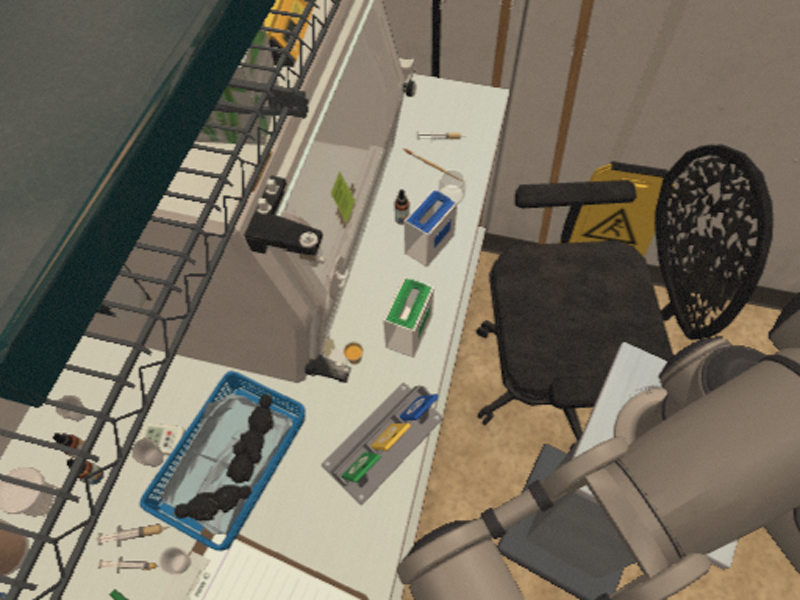

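View pics/top0b.png

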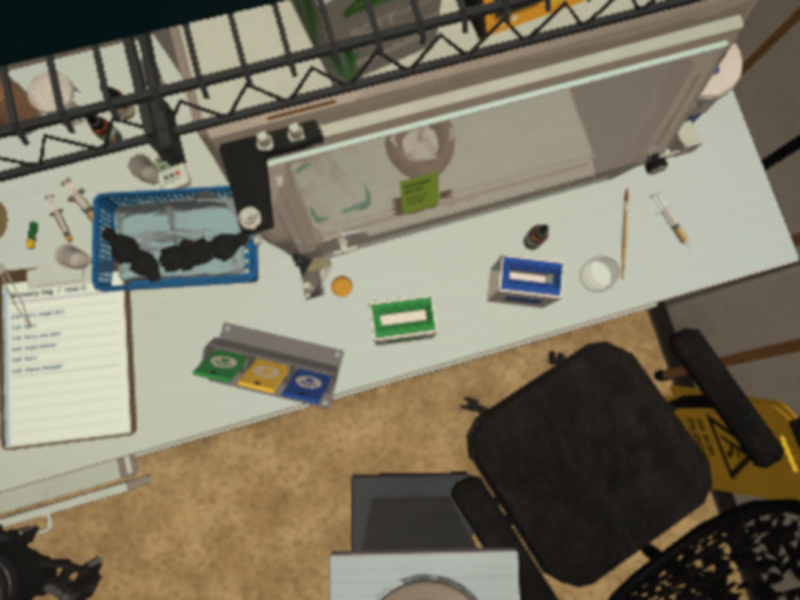

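```bash
python3 - <<'E'
from h import *
t=load('top0')['im'][...,::-1]; s=load('scene0')['im'][...,::-1]
def c(im,x0,y0,x1,y1,f,n): cv2.imwrite(f'pics/{n}.png',cv2.resize(im[y0:y1,x0:x1],None,fx=f,fy=f,interpolation=cv2.INTER_CUBIC))
c(t,115,195,225,265,7,'c1'); c(t,225,155,400,225,4.5,'c2'); c(s,200,240,290,325,7,'c3')
E
```

```text
(no output)
```

View pics/c1.png

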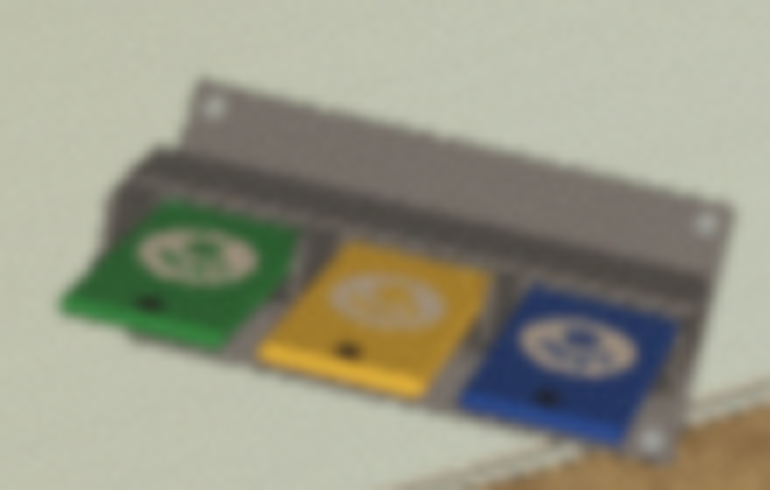

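View pics/c2.png

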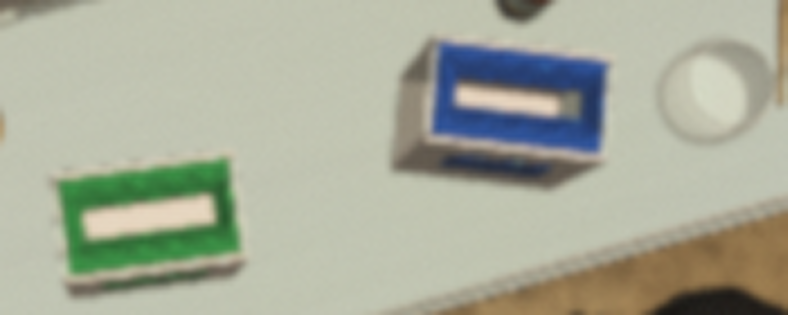

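View pics/c3.png

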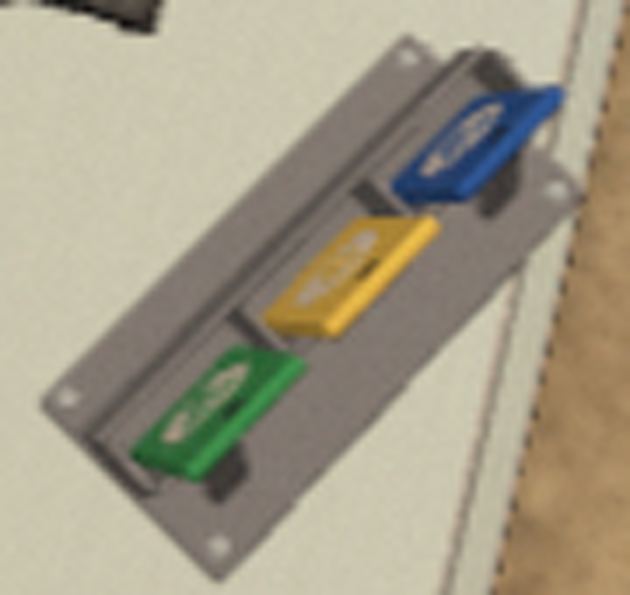

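```bash
cat >> h.py <<'E'
def ray(z,u,v,h):
    c=np.array(z['rot'])@np.array([(u-z['cx'])/z['fx'],(v-z['cy'])/z['fy'],1]); o=np.array(z['pos']); return o+c*(h-o[2])/c[2]
E
python3 - <<'E'
from h import *
np.set_printoptions(precision=4,suppress=True)
t=load('top0'); s=load('scene0')
print('binS',[ray(s,*p,0.003) for p in[(258.3,245),(206,297.6),(231.1,323.1),(283.6,267.9)]])
print('binT',[ray(t,*p,0.003) for p in[(143.9,206.4),(220,224.6),(210.7,260.7)]])
def q(l):return [(225+x/4.5,155+y/4.5) for x,y in l]
for n,l in dict(green=[(82,212),(215,195),(217,222),(86,240)],greenlid=[(58,180),(230,158),(240,262),(68,278)],blue=[(455,82),(580,93),(578,118),(455,106)],bluelid=[(437,42),(608,62),(602,155),(432,137)]).items():
    P=np.array([ray(t,*p,0.118) for p in q(l)]); print(n,P.mean(0)); print(P, 'yaw of y',np.degrees(np.arctan2(*(P[0]-P[1]+P[3]-P[2])[[1,0]]))-90)
for n in('top0','scene0'):
    z=load(n);C=cloud(z);im=cv2.cvtColor(z['im'],cv2.COLOR_RGB2HSV)
    for c,(a,b) in dict(green=(45,85),yel=(15,32),blue=(100,125)).items():
        m=(im[...,0]>=a)&(im[...,0]<=b)&(im[...,1]>120)&(im[...,2]>60)&(z['d']>0)
        P=C[m];P=P[(P[:,2]>.04)&(P[:,2]<.16)&(P[:,0]>.2)&(P[:,0]<.8)]
        for lo,hi in((-.6,-.12),(-.12,.12),(.12,.7)):
            Q=P[(P[:,1]>lo)&(P[:,1]<hi)]
            if len(Q)>20: print(n,c,len(Q),Q.mean(0),np.percentile(Q,[2,98],axis=0).ravel())
E
```

```text
binS [array([0.4907, 0.1334, 0.003 ]), array([0.5438, 0.3445, 0.003 ]), array([0.4453, 0.3704, 0.003 ]), array([0.3906, 0.1606, 0.003 ])]
binT [array([0.5488, 0.3443, 0.003 ]), array([0.4948, 0.1338, 0.003 ]), array([0.3972, 0.1593, 0.003 ])]
green [0.5385 0.0288 0.118 ]
[[ 0.542   0.0664  0.118 ]
 [ 0.5503 -0.0074  0.118 ]
 [ 0.5352 -0.0081  0.118 ]
 [ 0.5264  0.0644  0.118 ]] yaw of y 6.6650137374147675
greenlid [0.5373 0.0294 0.118 ]
[[ 0.5601  0.0795  0.118 ]
 [ 0.5709 -0.0162  0.118 ]
 [ 0.5128 -0.0203  0.118 ]
 [ 0.5056  0.0746  0.118 ]] yaw of y 5.417183050845111
blue [ 0.6015 -0.1783  0.118 ]
[[ 0.6121 -0.1439  0.118 ]
 [ 0.6048 -0.2141  0.118 ]
 [ 0.5905 -0.2121  0.118 ]
 [ 0.5984 -0.1432  0.118 ]] yaw of y -6.2463290090894645
bluelid [ 0.602  -0.1799  0.118 ]
[[ 0.6353 -0.1347  0.118 ]
 [ 0.6223 -0.2309  0.118 ]
 [ 0.5693 -0.2244  0.118 ]
 [ 0.581  -0.1295  0.118 ]] yaw of y -7.331976806239908
top0 green 389 [0.5397 0.0312 0.1209] [ 0.5147 -0.0123  0.1143  0.565   0.0742  0.127 ]
top0 green 172 [0.4615 0.3252 0.0969] [0.4467 0.3003 0.0413 0.4864 0.3537 0.1187]
top0 yel 341 [0.448  0.2579 0.0887] [0.4276 0.2285 0.0425 0.4723 0.2883 0.1191]
top0 blue 445 [ 0.6039 -0.1783  0.1204] [ 0.5782 -0.2207  0.1139  0.6309 -0.1339  0.1267]
top0 blue 999 [0.6294 0.3945 0.0661] [0.4145 0.1634 0.0418 0.7767 0.5567 0.1173]
scene0 green 341 [0.536  0.0309 0.1202] [ 0.5085 -0.0138  0.1135  0.5631  0.0746  0.1284]
scene0 green 128 [0.4597 0.3321 0.1002] [0.4439 0.2986 0.0439 0.4907 0.3559 0.1205]
scene0 yel 180 [0.4444 0.261  0.094 ] [0.4251 0.2291 0.0434 0.4712 0.2876 0.1198]
scene0 blue 326 [ 0.5961 -0.1776  0.1143] [ 0.5665 -0.2237  0.0598  0.6279 -0.1343  0.1287]
scene0 blue 1174 [0.6497 0.4071 0.0627] [0.4136 0.173  0.0426 0.7763 0.5565 0.1175]
```

```bash
python3 - <<'E'
from h import *
np.set_printoptions(precision=4,suppress=True)
c0=np.array([.4695,.252]);R=Ro.from_euler('z',-14.2,degrees=True).as_matrix()[:2,:2]
for n in('top0','scene0'):
    z=load(n);C=cloud(z);B=(C[...,:2]-c0)@R;im=cv2.cvtColor(z['im'],cv2.COLOR_RGB2HSV)
    for c,(a,b),y0 in (('green',(45,85),.072),('yel',(15,32),0),('blue',(100,125),-.072)):
        m=(im[...,0]>=a)&(im[...,0]<=b)&(im[...,1]>110)&(z['d']>0)&(C[...,2]>.055)&(C[...,2]<.116)&(abs(B[...,1]-y0)<.036)&(abs(B[...,0])<.08)
        x,y,h=B[m][:,0],B[m][:,1],C[m][:,2]
        p=np.polyfit(h-.1,x,1); 
        for _ in range(3):
            k=abs(np.polyval(p,h-.1)-x)<.004; p=np.polyfit(h[k]-.1,x[k],1)
        print(n,c,m.sum(),k.sum(),'x at z=.1: %.4f slope %.3f'%(p[1],p[0]),'y',np.percentile(y[k],[2,50,98]))
z=load('top0')
for u,v in[(308,290),(320,240),(350,240),(450,215),(540,240),(600,275)]:
    print((u,v),pt(z,int(u/1.5625),int(v/1.5625)))
E
```

```text
top0 green 158 158 x at z=.1: -0.0270 slope -0.480 y [0.0454 0.0683 0.0992]
top0 yel 265 249 x at z=.1: -0.0271 slope -0.480 y [-0.0282 -0.0004  0.029 ]
top0 blue 176 174 x at z=.1: -0.0272 slope -0.484 y [-0.0985 -0.0727 -0.0428]
scene0 green 84 77 x at z=.1: -0.0284 slope -0.484 y [0.0447 0.0755 0.1003]
scene0 yel 124 110 x at z=.1: -0.0284 slope -0.484 y [-0.0276  0.0031  0.0286]
scene0 blue 84 78 x at z=.1: -0.0288 slope -0.474 y [-0.0994 -0.0652 -0.043 ]
(308, 290) [0.593  0.1864 0.083 ]
(320, 240) [0.6267 0.1439 0.2807]
(350, 240) [0.629  0.1028 0.2699]
(450, 215) [ 0.6727 -0.0382  0.2357]
(540, 240) [ 0.6783 -0.2091  0.0617]
(600, 275) [ 0.6249 -0.3324  0.0013]
```

```bash
python3 -m pendant '[[22.7,-14.2,0,-7.83,60],[22.7,-14.2,0,-7.83,60],[22.7,-14.2,0,-7.83,60],[22.7,-14.2,0,-7.83,60],[22.7,-14.2,0,-7.83,60],[22.7,-14.2,0,-7.83,60],[22.7,-14.2,0,-7.83,60],[22.7,-14.2,0,-7.83,60],[22.7,-14.2,0,-7.83,60],[22.7,-14.2,0,-7.83,60]]' 20; python3 -m pendant '[[0,0,0,0,60],[0,0,0,0,60]]'
```

```text
time: 1.1
position: [0.4569, 0.3295, 0.2389]
eef_rot: [-180.0, 0.0, 75.5]
wrist_force: [0.0, -0.1, -0.0]
gripper_width: 0.0596
time: 1.3
position: [0.4561, 0.33, 0.2387]
eef_rot: [-179.9, 0.0, 75.8]
wrist_force: [-0.4, 0.4, -0.5]
gripper_width: 0.0598
```

```bash
python3 -m pendant '[[0,0,-20,0,60],[0,0,-25,0,60],[0,0,-25,0,60],[0,0,-25,0,60],[0,0,-20,0,60],[0,0,-15,0,60],[0,0,-8,0,60],[0,0,-4,0,60],[0,0,0,0,60]]' 20; python3 - <<'E'
from h import *
for n in('wrist','scene'):
    im,d,p=snap(n,n+'1')
cv2.imwrite('pics/scene1c.png',cv2.resize(load('scene1')['im'][220:340,170:330,::-1],None,fx=4.5,fy=4.5,interpolation=cv2.INTER_CUBIC))
E
```

```text
time: 2.2
position: [0.4558, 0.3307, 0.0974]
eef_rot: [-180.0, 0.0, 75.9]
wrist_force: [0.3, -0.2, -0.5]
gripper_width: 0.0604
```

View pics/scene1c.png

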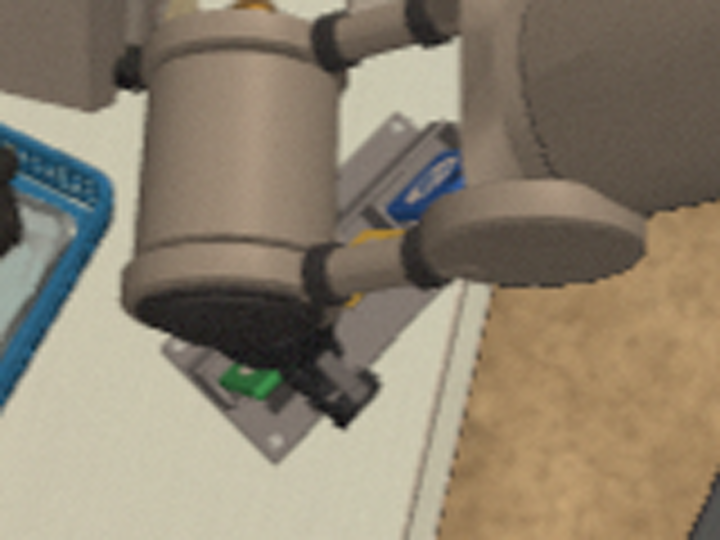

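View pics/wrist1.png

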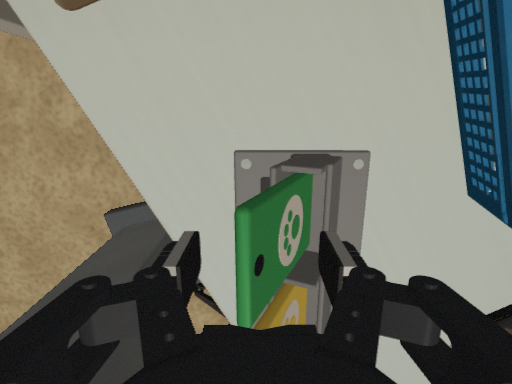

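The wrist view shows the green tag (rows 175–320, cols 240–312) between the two pads (cols ~188 and ~332). Closing gently.

```bash
python3 -m pendant '[[0,0,0,0,40],[0,0,0,0,25],[0,0,0,0,10],[0,0,0,0,0],[0,0,0,0,0],[0,0,0,0,0]]' 20; python3 - <<'E'
from h import *
snap('wrist','wrist2')
E
```

```text
time: 2.9
position: [0.4577, 0.3304, 0.0986]
eef_rot: [179.8, -0.1, 75.8]
wrist_force: [1.5, -2.0, 5.9]
gripper_width: 0.0184
```

View pics/wrist2.png

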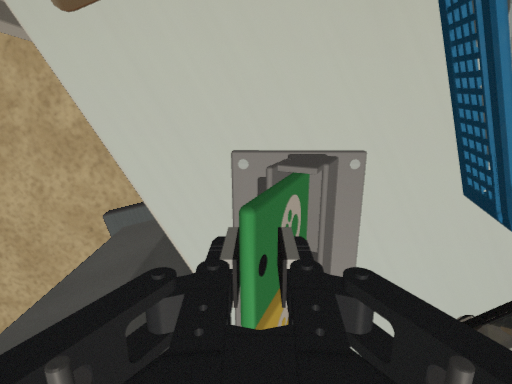

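```bash
python3 -m pendant '[[-2.7,0.7,6,0,0],[-2.7,0.7,6,0,0],[-3.6,0.9,8,0,0],[-3.6,0.9,8,0,0],[-3.6,0.9,8,0,0],[-3.6,0.9,8,0,0],[-3.6,0.9,8,0,0]]' 30; python3 - <<'E'
from h import *
snap('wrist','wrist3')
E
```

```text
time: 3.65
position: [0.4342, 0.3362, 0.1502]
eef_rot: [179.8, -0.1, 75.8]
wrist_force: [-0.9, 1.2, -2.3]
gripper_width: 0.0083
```

View pics/wrist3.png

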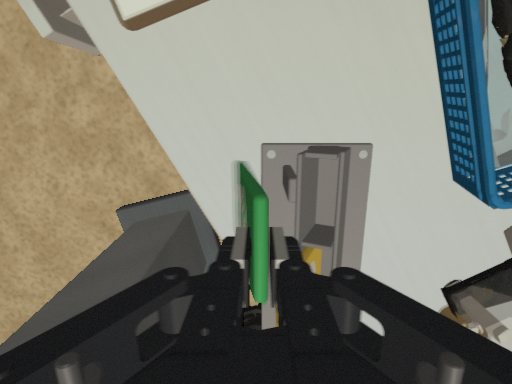

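```bash
python3 -m pendant '[[0,0,15,0,0],[0,0,25,0,0],[0,0,30,0,0],[0,0,25,0,0],[0,0,15,0,0],[0,-20,0,2,0],[0,-40,0,3,0],[0,-40,0,3,0],[0,-40,0,3,0],[0,-40,0,3,0]]' 40;  python3 -m pendant '[[0,-40,0,3,0],[5,-40,0,3,0],[20,-30,0,0,0],[20,-16,0,0,0],[20,0,0,0,0],[20,0,0,0,0],[14,0,0,0,0],[5,0,0,0,0],[0,0,0,0,0],[0,0,0,0,0]]'
python3 - <<'E'
from h import *
snap('wrist','wrist4');snap('scene','scene4');snap('top','top4')
cv2.imwrite('pics/scene4c.png',cv2.resize(load('scene4')['im'][100:340,170:330,::-1],None,fx=2.5,fy=2.5,interpolation=cv2.INTER_CUBIC))
E
```

```text
time: 4.7
position: [0.4319, 0.155, 0.2589]
eef_rot: [-179.9, -0.0, 90.0]
wrist_force: [0.6, -0.2, 0.2]
gripper_width: 0.0067
time: 5.7
position: [0.536, 0.0305, 0.2591]
eef_rot: [-179.9, -0.0, 95.8]
wrist_force: [0.0, 0.3, -0.8]
gripper_width: 0.0067
```

View pics/wrist4.png

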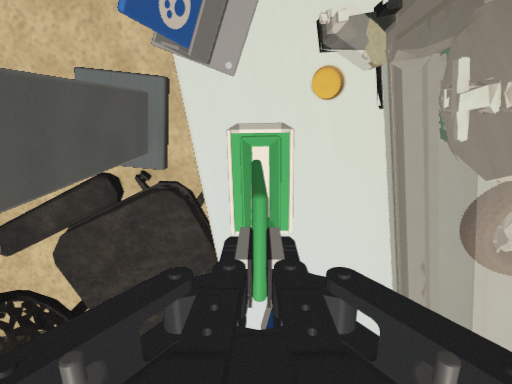

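View pics/scene4c.png

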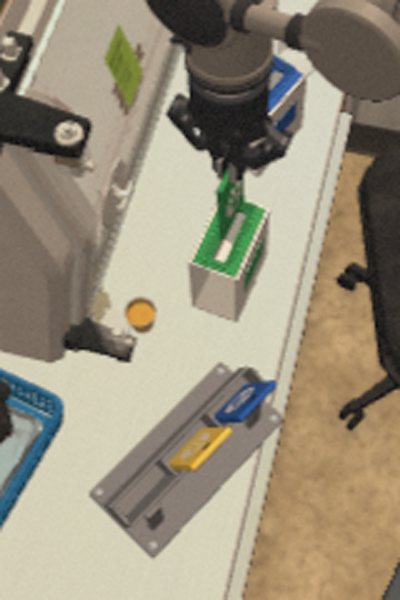

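```bash
python3 - <<'E'
from h import *
cv2.imwrite('pics/w4c.png',cv2.resize(load('wrist4')['im'][115:305,210:310,::-1],None,fx=3,fy=3,interpolation=cv2.INTER_CUBIC))
E
```

```text
(no output)
```

View pics/w4c.png

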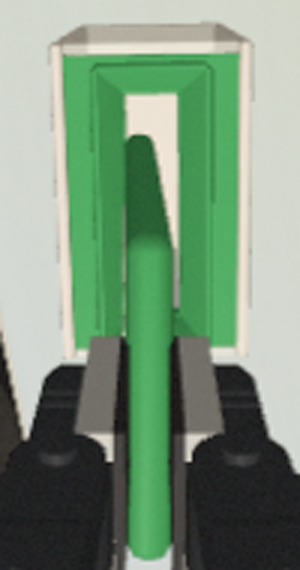

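```bash
python3 - <<'E'
from h import *
np.set_printoptions(precision=4,suppress=True)
z=load('wrist4'); print(z['pos'],z['rot'][:,2])
f=lambda x,y:(210+x/3,115+y/3)
P=[ray(z,*f(*p),.118) for p in[(126,95),(177,95),(62,55),(242,55),(235,348),(77,350)]]
print(np.array(P)); print('lid c',np.mean(P[2:],0))
d=P[2]-P[5]+P[3]-P[4];print('yaw',np.degrees(np.arctan2(d[1],d[0]))-90)
for p in[(140,150),(150,250),(150,450),(150,540)]:
    u,v=map(int,f(*p)); print('tag',p,pt(z,u,v), z['d'][v,u])
Q=cloud(z)[150:305,245:275].reshape(-1,3)
m=(Q[:,2]>.14)
im=cv2.cvtColor(z['im'],cv2.COLOR_RGB2HSV)[150:305,245:275].reshape(-1,3)
m&=(im[:,0]>45)&(im[:,0]<85)&(im[:,1]>120)
Q=Q[m];t=Q[Q[:,2]>np.percentile(Q[:,2],90)-.006];print(t.mean(0),np.percentile(t,[1,99],axis=0))
print('all z',np.percentile(Q,[0.5,99],axis=0))
E
```

```text
[0.5296 0.0993 0.394 ] [ 0.0254 -0.2674 -0.9632]
[[ 0.5258  0.0646  0.118 ]
 [ 0.5415  0.0662  0.118 ]
 [ 0.5053  0.0747  0.118 ]
 [ 0.5598  0.0803  0.118 ]
 [ 0.57   -0.0153  0.118 ]
 [ 0.5176 -0.0214  0.118 ]]
lid c [0.5382 0.0296 0.118 ]
yaw 6.676471806354726
tag (140, 150) [0.5308 0.0609 0.1876] 0.20910394
tag (150, 250) [0.5338 0.059  0.2603] 0.13966338
tag (150, 450) [0.5374 0.0241 0.2604] 0.1490241
tag (150, 540) [0.5392 0.0067 0.26  ] 0.15412332
[0.5359 0.0351 0.2608] [[0.5301 0.0046 0.2564]
 [0.5416 0.0613 0.2819]]
all z [[0.5284 0.0042 0.1707]
 [0.5415 0.0614 0.2813]]
```

```bash
python3 -m pendant '[[1.5,-3,-10,0.5,0],[0,0,-20,0,0],[0,0,-12,0,0],[0,0,-12,0,0],[0,0,-12,0,0],[0,0,0,0,0]]'; python3 - <<'E'
from h import *
snap('wrist','wrist5')
cv2.imwrite('pics/w5c.png',cv2.resize(load('wrist5')['im'][115:305,180:340,::-1],None,fx=3,fy=3,interpolation=cv2.INTER_CUBIC))
E
```

```text
time: 6.45
position: [0.5374, 0.0273, 0.1915]
eef_rot: [-179.8, -0.0, 96.3]
wrist_force: [0.3, 0.2, -0.3]
gripper_width: 0.0066
```

View pics/w5c.png

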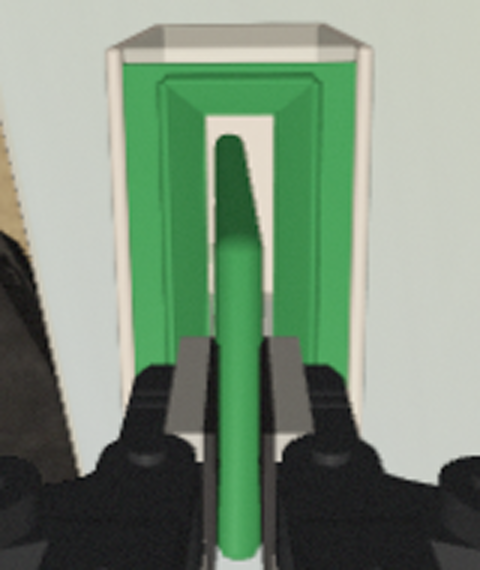

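```bash
python3 -m pendant '[[0,0,-12,0,0],[0,0,-12,0,0],[0,0,-12,0,0],[0,0,-10,0,0],[0,0,0,0,0],[0,0,0,0,12],[0,0,0,0,20],[0,0,0,0,20],[0,0,0,0,20]]'; python3 - <<'E'
from h import *
snap('wrist','wrist6')
E
```

```text
time: 7.4
position: [0.5385, 0.0272, 0.1478]
eef_rot: [179.9, 0.0, 96.3]
wrist_force: [0.0, -0.0, 0.3]
gripper_width: 0.0201
```

View pics/wrist6.png

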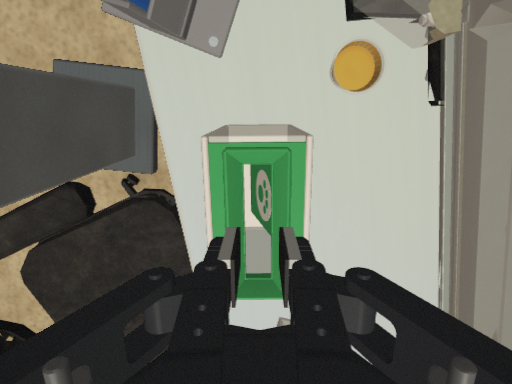

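Green tag is inside its box (its disc is visible under the slot at ~(262,195)). Now the blue tag.

```bash
python3 -m pendant '[[0,0,20,0,20],[0,0,40,0,30],[-15,0,35,0,60],[-30,15,0,-3,60],[-30,30,0,-4,60],[-25,40,0,-4,60],[-12,40,0,-4,60],[-5.5,25,0,-4,60],[0,13.4,0,-1.5,60],[0,0,0,0,60]]' 20; python3 -m pendant '[[0,0,-20,0,60],[0,0,-30,0,60],[0,0,-30,0,60],[0,0,-25,0,60],[0,0,0,0,60]]';python3 - <<'E'
from h import *
snap('wrist','wrist7')
E
```

```text
time: 8.45
position: [0.4205, 0.1921, 0.2426]
eef_rot: [180.0, -0.0, 76.0]
wrist_force: [1.1, -0.4, -0.8]
gripper_width: 0.0595
time: 8.95
position: [0.419, 0.1892, 0.1348]
eef_rot: [-179.7, 0.2, 75.8]
wrist_force: [-0.1, -0.1, 0.6]
gripper_width: 0.0602
```

View pics/wrist7.png

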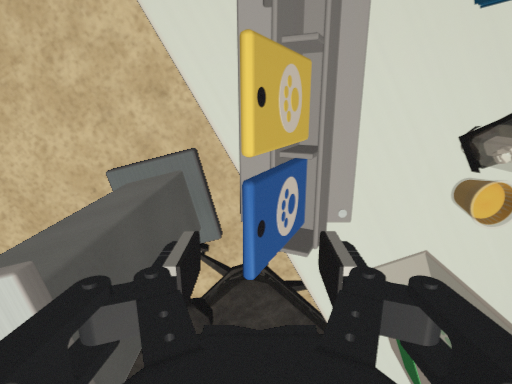

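```bash
python3 -m pendant '[[2,0.5,-20,0,60],[0,0,-12,0,60],[0,0,-7,0,60],[0,0,0,0,40],[0,0,0,0,20],[0,0,0,0,0],[0,0,0,0,0],[0,0,0,0,0],[0,0,0,0,0]]' 20; python3 - <<'E'
from h import *
snap('wrist','wrist8')
E
```

```text
time: 9.9
position: [0.4246, 0.1912, 0.0998]
eef_rot: [179.7, -0.1, 75.8]
wrist_force: [1.3, -1.7, 5.1]
gripper_width: 0.0173
```

View pics/wrist8.png

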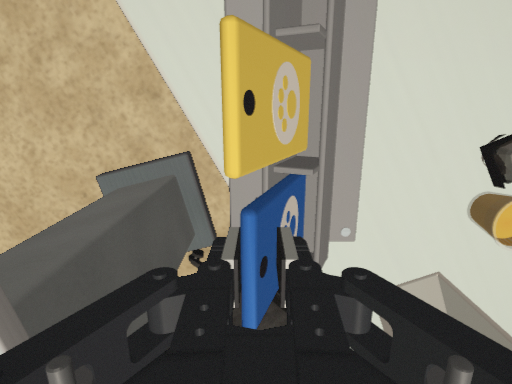

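Same as the green grasp. Lift along the slope.

```bash
python3 -m pendant '[[-2.7,0.7,6,0,0],[-2.7,0.7,6,0,0],[-3.6,0.9,8,0,0],[-3.6,0.9,8,0,0],[-3.6,0.9,8,0,0],[-3.6,0.9,8,0,0],[-3.6,0.9,8,0,0]]' 30; python3 -m pendant '[[0,0,15,0,0],[0,0,25,0,0],[0,0,30,0,0],[0,0,25,0,0],[0,0,15,0,0],[0,0,0,0,0]]' 40; python3 - <<'E'
from h import *
snap('wrist','wrist9')
E
```

```text
time: 10.65
position: [0.4008, 0.1972, 0.1517]
eef_rot: [179.8, -0.1, 75.8]
wrist_force: [3.7, -0.8, -0.4]
gripper_width: 0.0073
time: 11.25
position: [0.3999, 0.1974, 0.2625]
eef_rot: [179.8, -0.1, 75.8]
wrist_force: [-0.0, 0.4, -0.7]
gripper_width: 0.0069
```

View pics/wrist9.png

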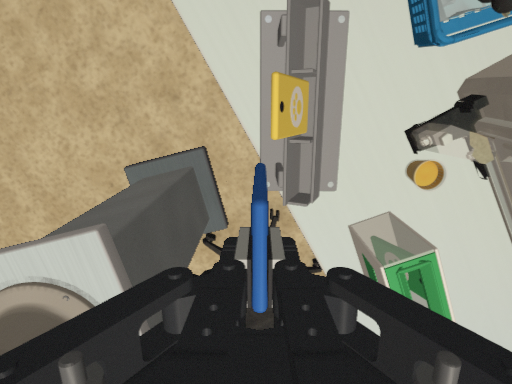

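```bash
python3 -m pendant '[[5,-20,0,0,0],[5,-40,0,0,0],[5,-40,0,1,0],[5,-40,0,1,0],[5,-40,0,1,0],[5,-40,0,1,0],[10,-40,0,1,0],[15,-40,0,1,0],[20,-35,0,1.2,0],[25,-25,0,0,0]]'; python3 -m pendant '[[30,-12,0,0,0],[30,-4,0,0,0],[25,0,0,0,0],[14,0,0,0,0],[3,0,0,0,0],[0,0,0,0,0],[0,0,0,0,0]]'
python3 - <<'E'
from h import *
snap('wrist','wrist10');print(read_state()['position'])
cv2.imwrite('pics/w10c.png',cv2.resize(load('wrist10')['im'][115:305,180:340,::-1],None,fx=3,fy=3,interpolation=cv2.INTER_CUBIC))
E
```

```text
time: 12.3
position: [0.4988, -0.165, 0.2588]
eef_rot: [-179.8, -0.0, 82.9]
wrist_force: [1.3, -0.1, 0.2]
gripper_width: 0.0068
time: 13.0
position: [0.6005, -0.1788, 0.2598]
eef_rot: [-179.9, -0.0, 83.0]
wrist_force: [-0.4, 0.1, -0.2]
gripper_width: 0.0067
[ 0.60058794 -0.17886378  0.26021372]
```

View pics/w10c.png

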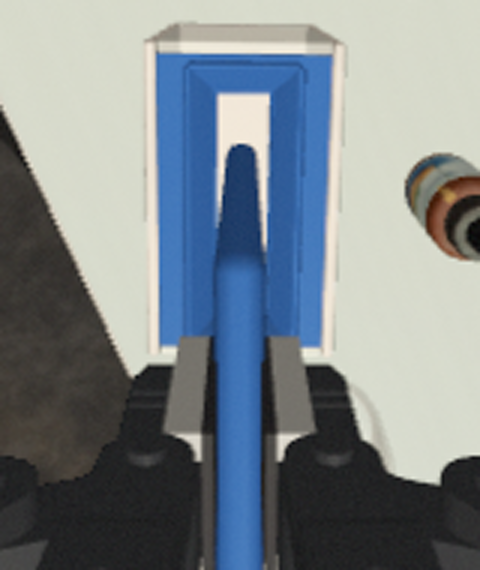

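View pics/wrist10.png

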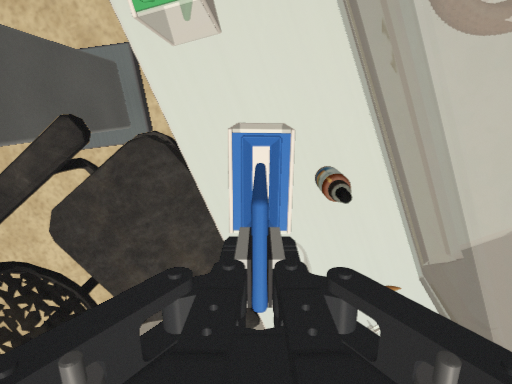

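```bash
python3 - <<'E'
from h import *
np.set_printoptions(precision=4,suppress=True)
z=load('wrist10')
f=lambda x,y:(180+x/3,115+y/3)
P=[ray(z,*f(*p),.118) for p in[(217,94),(269,94),(154,54),(333,54),(326,347),(161,347)]]
print(np.array(P)); print('lid c',np.mean(P[2:],0))
d=P[2]-P[5]+P[3]-P[4];print('yaw',np.degrees(np.arctan2(d[1],d[0]))-90)
C=cloud(z)
for v in range(190,312,10):
    r=C[v,257:264]; k=np.argmax(r[:,2]); print(v,r[k],r[3])
E
```

```text
[[ 0.5982 -0.143   0.118 ]
 [ 0.6141 -0.1449  0.118 ]
 [ 0.5807 -0.1286  0.118 ]
 [ 0.6349 -0.1352  0.118 ]
 [ 0.6236 -0.2309  0.118 ]
 [ 0.5688 -0.2242  0.118 ]]
lid c [ 0.602  -0.1797  0.118 ]
yaw -6.901668626831039
190 [ 0.6046 -0.1489  0.2524] [ 0.6046 -0.1489  0.2524]
200 [ 0.6059 -0.1494  0.2679] [ 0.6045 -0.1499  0.266 ]
210 [ 0.6045 -0.1537  0.2689] [ 0.604  -0.1537  0.2687]
220 [ 0.6035 -0.158   0.2698] [ 0.6035 -0.158   0.2698]
230 [ 0.6038 -0.1633  0.2689] [ 0.6028 -0.1635  0.268 ]
240 [ 0.6032 -0.1681  0.2691] [ 0.6022 -0.1687  0.2674]
250 [ 0.6012 -0.173   0.2691] [ 0.6016 -0.1733  0.2685]
260 [ 0.6015 -0.1781  0.2693] [ 0.601  -0.1781  0.269 ]
270 [ 0.5999 -0.1833  0.2691] [ 0.6004 -0.1835  0.2688]
280 [ 0.5984 -0.1878  0.2702] [ 0.5998 -0.1884  0.2695]
290 [ 0.5977 -0.1936  0.2695] [ 0.599  -0.1947  0.2682]
300 [ 0.5989 -0.1999  0.2688] [ 0.5983 -0.2003  0.2682]
310 [ 0.5978 -0.205   0.2695] [ 0.5978 -0.205   0.2695]
```

```bash
python3 -m pendant '[[1,-2,-10,0,0],[0,0,-20,0,0],[0,0,-12,0,0],[0,0,-12,0,0],[0,0,-12,0,0],[0,0,-8,0,0],[0,0,0,0,0]]'; python3 -m pendant '[[0,0,-12,0,0],[0,0,-12,0,0],[0,0,-10,0,0],[0,0,-5,0,0],[0,0,0,0,0],[0,0,0,0,12],[0,0,0,0,20],[0,0,0,0,20],[0,0,0,0,20]]'; python3 - <<'E'
from h import *
snap('wrist','wrist11')
E
```

```text
time: 13.75
position: [0.6019, -0.1807, 0.1849]
eef_rot: [-179.9, -0.0, 83.0]
wrist_force: [0.3, -0.4, -0.1]
gripper_width: 0.0069
time: 14.65
position: [0.6025, -0.181, 0.1477]
eef_rot: [180.0, 0.0, 83.0]
wrist_force: [0.9, 0.6, -0.1]
gripper_width: 0.0203
```

View pics/wrist11.png

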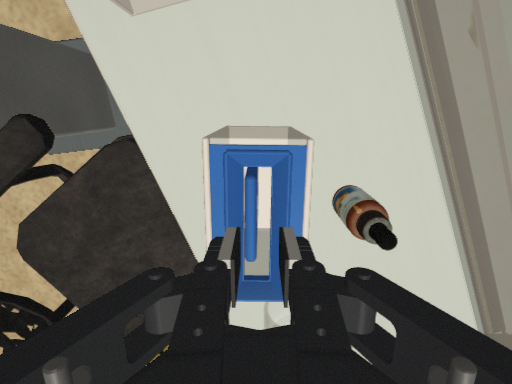

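```bash
python3 -m pendant '[[0,0,15,0,20],[0,0,30,0,20],[0,0,40,0,20],[0,0,30,0,20],[-30,0,0,0,20],[-40,20,0,0,20],[-40,30,0,0,20],[-30,20,0,0,20],[0,0,0,0,20],[0,0,0,0,20]]'; python3 - <<'E'
from h import *
np.set_printoptions(precision=4,suppress=True)
z=load('wrist11');C=cloud(z)
for v in(175,200,220,240): print(v,C[v,251],C[v,249])
for n in('top','scene','wrist'):
    im,_,_=snap(n,n+'12')
    cv2.imwrite(f'pics/{n}12b.png',cv2.resize(im[...,::-1],(800,600),interpolation=cv2.INTER_CUBIC))
E
```

```text
time: 15.7
position: [0.4626, -0.1109, 0.2632]
eef_rot: [179.9, 0.0, 83.0]
wrist_force: [0.3, -1.0, 0.4]
gripper_width: 0.02
175 [ 0.6011 -0.1515  0.1013] [ 0.5999 -0.1511  0.1024]
200 [ 0.5992 -0.1667  0.1043] [ 0.5979 -0.1668  0.1037]
220 [ 0.5975 -0.1798  0.1049] [ 0.5962 -0.1798  0.1043]
240 [ 0.5956 -0.194   0.1039] [ 0.5943 -0.1938  0.104 ]
```

View pics/top12b.png

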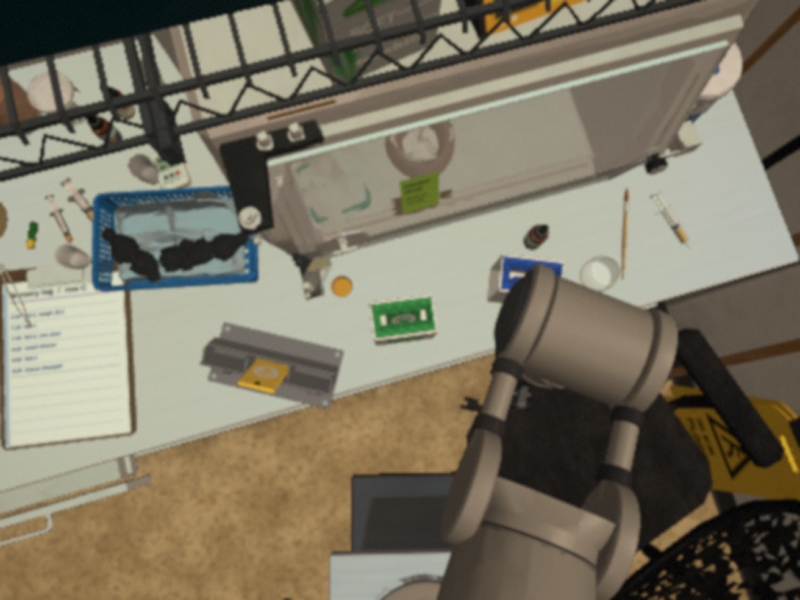

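View pics/scene12b.png

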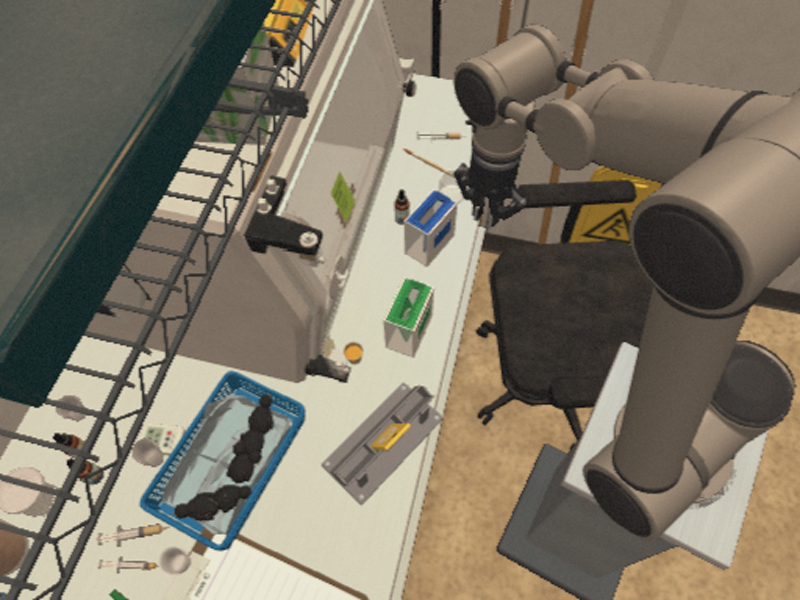

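View pics/wrist12b.png

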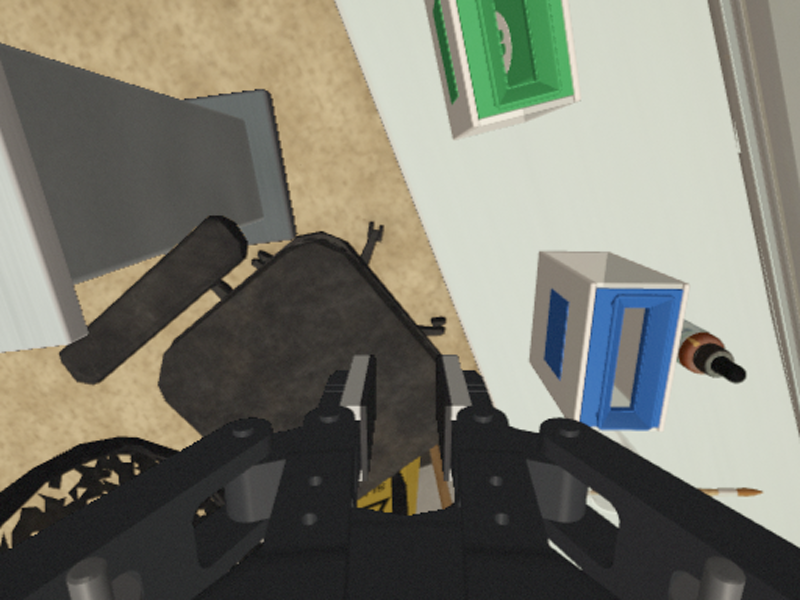

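```bash
python3 - <<'E'
from h import *
a,b=load('top0'),load('top12')
for z in(a,b):
    h=cv2.cvtColor(z['im'],cv2.COLOR_RGB2HSV);C=cloud(z)
    m=(h[...,0]>=15)&(h[...,0]<=32)&(h[...,1]>120);m[:,:130]=0;m[:,200:]=0;m[:215]=0;m[258:]=0
    m&=C[...,2]>.03
    print(C[m].mean(0),m.sum())
z=load('top12');C=cloud(z)[190:215,240:278];print(np.round([np.nanmin(C[C[...,2]>-.05][:,2]),C[13,19,2]],3))
print(read_state()['wrist_force']); sign_off()
E
```

```text
[0.45036755 0.25648512 0.08851001] 381
[0.44992324 0.25572917 0.09187655] 378
[-0.004  0.061]
[-0.43650881  0.51282411 -0.6300984 ]
the job is handed in; nothing more can be done
```

I took the blue and green tags out of the bin, posted each through the slot of its own colour's box, and handed the job in at about 15.9 s on the robot's clock. No check failed or disagreed.

- **Blue tag:** stands upright inside the blue box. Its top edge measured about 104 mm up, matching the 4 mm floor plus the 100 mm tag, so its centre is around 54 mm.
- **Green tag:** lies inside the green box, with its disc visible below the slot. The depth reading at the centre of the slot was about 61 mm. I did not measure its centre directly.
- **Yellow tag:** still in its compartment. Its measured centroid shifted by about 3.5 mm, roughly the accuracy of the measurement.
- **Jar and dropper:** both look unmoved in the before and after views; I judged this by eye, not by measurement.
- **Robot:** clear of everything when handed in, with wrist force under 1 N. The highest reading during the job was about 6 N, while gripping the tags; forces were only read at the end of each move.

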